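# Dock a reagent barrel under the slotted plate

## Robot

A 6-joint arm with a two-finger parallel gripper is mounted at the origin on the work surface. World frame = base frame: x ahead of the robot, y to its left, z up, the work surface at z = 0. Lengths are in m, angles in rad, forces in N, time in s.
With the tool pointing down it reaches from about 0.25 to 0.725 m from the base axis. Payload 4 kg.
Tool frame: the origin (TCP) lies midway between the tips of the shut fingers; the grasp point (between the pads) lies 19 mm behind it (bot.grip_point_offset is the distance from the TCP to the grasp point, in m); z points along the fingers, y is the line along which they close (so a half turn about z gives the same grasp; the last joint's range is limited). The gripper opens to 85 mm and grips with 20 to 120 N. Pads are 22 mm wide; open, the fingers measure 114 mm over their backs; the gripper's body (76 mm by 85 mm) begins 54 mm behind the grasp point. The pads swing forward as they close: fully open they stand 13 mm farther back than shut.
Start: joints at [1.29, 0.241, 0.005, 1.335, 0, 1.571], TCP at [0.139, 0.48, 0.231] pointing down, gripper open.
Joint ranges: [-2.72, 2.72], [-1.05, 1.87], [-1.09, 1.28], [-1.99, 2.15], [-1.42, 1.44], [-3.14, 3.14]. Speed limits (rad/s): [2.79, 2.79, 3.14, 3.14, 3.14, 3.14].

## Interface

Orientations are given as a unit quaternion [x, y, z, w].
In Python, from workcell import bot gives the robot as it stands.
- The arm moves only by the tool step_arm, never from a script. Its argument "targets" is text: rows parted by semicolons, each of 7 numbers parted by spaces: the opening, from -1 (shut) to 1 (fully open), so that 0 is half open, then the shift along the world's x, y, z normalised to -1 to 1, where 1 is 0.5 m, then the turn, a rotation vector about the world's x, y, z normalised to -1 to 1, where 1 is pi/4 rad. In form: gripper x y z wx wy wz; .... A call has 1 to 10 rows; each row is the pose to reach, as a shift and turn from the pose commanded when the call began; what a row does not reach only later rows make up. A row lasts 1/12 s, in which the tool goes at most 41.7 mm and 7.16 degrees, less where a joint would pass 70% of its speed; a pose out of reach is approached as far as the arm can. A call with a number of a shift or a turn outside -1 to 1 is refused whole. A call with a gripper value outside its range is refused whole. The fingers move at their own pace and stop on an object; the grip force is fixed at half the most. Time passes only in rows, so rows that repeat a pose let the fingers close. It gives the time, the measured TCP pose, the force, the opening and the grip force at its end, in the units of the state.
- bot.get_obs(): the state, without advancing time (a new reading comes with each control period).
- bot.camera(name): name is "side" or "top"; returns the picture (400x640x3 uint8, red, green, blue); there is no depth.
- bot.camera_info(name): a dict with "vertical_fov" (degrees; the focal length in pixels is half the picture's height over the tangent of half this angle, whatever the lens; pixels are square), "cx", "cy" (the principal point, pixels), "pose" (4x4, takes a point from camera to world coordinates). Camera axes: x right, y up, looking along -z (the intrinsics and any distortion apply to the point x, -y, -z); pixel columns grow to the right and rows downward; lengths in m; the calibration is good to about 2 mm. A picture is of the moment at which its call begins. camera_info takes no time and is no camera call.
- bot.job_done(): hands the job in; it is judged then, once.
The state is a dict: "clock": time; "joint_pos": joint angles; "joint_vel": joint speeds; "tau": joint torques, N m; "eef_pos": TCP position; "tool_rot": TCP orientation; "ft_force": force on the tool from outside, world axes, zero at the start; "ft_torque": the same for the moment, N m; "grip_width": finger opening in m; "grasp_force": force on a finger pad.
Only numpy, scipy, OpenCV 4.12 (cv2) and the standard library are available. Lean on these libraries where they do the work, as an engineer would, in place of code of your own. Each camera call takes 0.05 s, during which the arm holds its last target. There are 200 camera calls.

## Task

Take the blue-flanged reagent barrel out of its parking rack and load it upright into the dock: slide it sideways under the slotted plate until it rests against the red end stop, with its flange held behind (underneath) the plate, and let go. Push gently, feeling for the stop, because barrel and stop are delicate; leave the yellow-flanged barrel standing in the rack.

Things in the scene. Friction and masses are not known exactly. Their poses are not given: they have to be found in the camera images.
- barrel_mid (a point): Centre (58.5 mm above the underside) of the barrel to load, loose, 0.08-0.17 kg: white upright cylinder, 24 mm diameter, 105 mm high, on a blue round foot flange (46 mm diameter, its lowest 5 mm), with an 11 x 12 mm blue nozzle on top; 117 mm in all. Starts in either rack recess. Gripped across the cylinder 70 to 95 mm above its underside, fingers clear the dock's plate and stop.
- spare_mid (a point): Centre (58.5 mm above the underside) of the other barrel, the same in shape but with a yellow flange and nozzle, standing in the other rack recess; to be left there.
- rack: Grey parking rack, fixed: slab 100 x 220 x 16 mm (x, y, z), origin at the centre of its underside on the table. Two round recesses 50 mm wide, 4 mm deep (floor 12 mm above the table) at y = -55 and +55 mm hold the barrels.
- dock: The dock, fixed. Origin: on the table under the slot; x axis along the slot, pointing into it (the mouth looks to -x, roughly at the robot), z up. Grey base x = -95 to 105 mm, 90 mm wide; its flat top, 20 mm above the table, is the floor the barrel stands and slides on. From x = -95 to -19 mm it is an open apron on which the barrel can be set down; behind that comes the slotted plate.
- slot_mouth (a point): On the dock's floor at the slotted plate's front edge (dock x = -19 mm, y = 0). Aluminium plate, underside 7 mm and top 13 mm above the floor, so the 5 mm flange passes below; it runs 97 mm inwards. The slot along y = 0 is 27 mm wide for the 24 mm barrel, flared over the first 12 mm from 39 mm wide. Below the plate are groove walls at y = +-25.5 mm from 39 mm inwards.
- stop_block (a point): Top centre of the blue block at the slot's inner end (dock x = 95 mm, 72 mm above the table, 40 mm wide). It carries the end stop, a hard red pad 18 mm wide on a screw, 36-52 mm above the floor, facing the mouth. The pad is reset often and not measured: its face is anywhere from dock x = 32 to 62 mm, so the home barrel's axis is at x = 20 to 50 mm. It is rigid; pushing on it over 15 N is rough.
Things that resemble listed ones, but are neither listed nor needed, are in the scene too. What is shaped like the part that bears barrel_mid but green is not meant.

How it is judged:
By the outcome, as a careful person would: the job done as asked, in the order asked, and still so for the second after the job is handed in, with the robot touching nothing.
It also fails if it takes over 64 s, if anything falls off the work surface, if the arm or the gripper's body presses on something with over 40 N, if the wrist force passes 120 N, or if a joint passes its speed limit or range.

## Working session

There is one attempt and no reset: what is moved stays moved. The work goes in short steps, Python scripts to look and compute and a tool call to move; the robot and the scene stay as the last step left them, time stands still between calls to the robot, and variables do not carry over. Pictures are saved under pics/ and viewed, at most 10 in all, crops included, and the job is handed in when it is done.

Besides the shell and the picture viewer there is one more tool, called after ">>>" by a JSON object that holds its "op" and its "data". step_arm: Moves the arm, as the interface text tells. Scaled input: -1 to 1 covers 0.5 m each way for a shift and pi/4 rad each way for a turn. Its arguments: {"type":"object","properties":{"targets":{"type":"string"}},"required":["targets"]}

```bash
mkdir -p pics; ls
python3 - <<'E'
from workcell import bot
import cv2,numpy as np
for n in("top","side"):
    i=bot.camera_info(n);print({k:(np.round(v,4).tolist() if k=="pose" else v) for k,v in i.items()})
    cv2.imwrite(f"pics/{n}0.png",bot.camera(n)[:,:,::-1])
o=bot.get_obs();print(o["clock"],o["eef_pos"],o["tool_rot"],o["grip_width"])
E
```

```text
pics
{'vertical_fov': 42.853278499564254, 'cx': 319.861872772976, 'cy': 199.770431488493, 'pose': [[0.0228, 0.9823, -0.1859, 0.4044], [-0.9997, 0.0208, -0.0127, -0.0134], [-0.0086, 0.1861, 0.9825, 1.0538], [0.0, 0.0, 0.0, 1.0]]}
{'vertical_fov': 52.73746561168518, 'cx': 323.9927249946371, 'cy': 202.74190619392706, 'pose': [[-0.9582, 0.215, -0.1888, 0.421], [-0.2858, -0.6897, 0.6652, 0.4895], [0.0127, 0.6914, 0.7223, 0.6063], [0.0, 0.0, 0.0, 1.0]]}
0.1 [0.13839162 0.47986097 0.23049966] [ 1.39951507e-01  9.90157898e-01 -9.42602114e-04 -1.53162820e-04] 0.08525094776535759
```

View pics/top0.png

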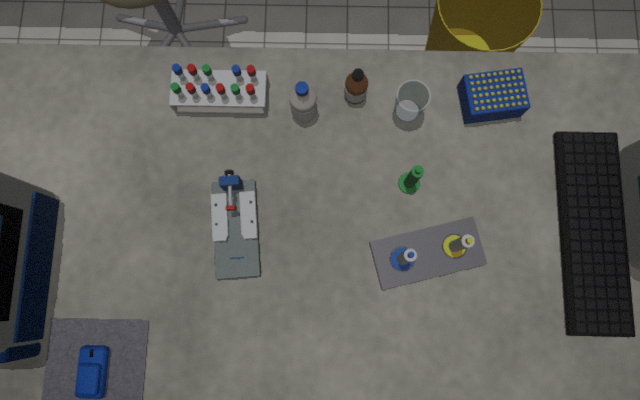

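View pics/side0.png

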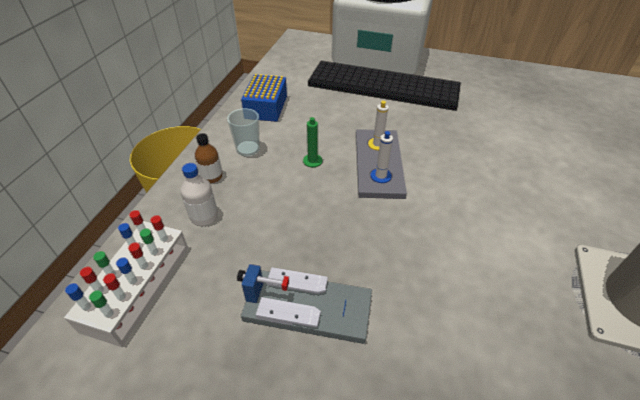

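The top view shows the rack at about (428,252). The blue-flange barrel is at (402,258), the yellow one at (456,245), and the green decoy at (410,182). The dock is at (236,230) with its mouth toward the bottom of the picture, the red pad at (231,208) and the blue block at (229,181). In the side view the blue barrel is at (382,160) and the dock at (307,300). The blue-flanged barrel in the rack fits the description. The blue mouse, bottle cap and tube rack are unrelated.

```bash
cat > h.py <<'E'
from workcell import bot
import cv2,numpy as np
def K(n):
    i=bot.camera_info(n);f=200/np.tan(np.radians(i["vertical_fov"]/2));return f,i["cx"],i["cy"],np.array(i["pose"])
def ray(n,u,v,z):
    f,cx,cy,P=K(n);d=P[:3,:3]@np.array([(u-cx)/f,-(v-cy)/f,-1]);o=P[:3,3]
    return o+d*(z-o[2])/d[2]
def pix(n,p):
    f,cx,cy,P=K(n);c=P[:3,:3].T@(np.array(p)-P[:3,3]);return cx+f*c[0]/-c[2],cy-f*c[1]/-c[2]
def blobs(img,lo,hi,box,amin=8):
    x0,y0,x1,y1=box;h=cv2.cvtColor(img,cv2.COLOR_RGB2HSV)[y0:y1,x0:x1]
    m=cv2.inRange(h,np.array(lo),np.array(hi));n,l,s,c=cv2.connectedComponentsWithStats(m)
    return [(int(s[k,4]),(s[k,:4]+[x0,y0,0,0]).tolist(),(c[k]+[x0,y0]).round(1).tolist()) for k in range(1,n) if s[k,4]>=amin],m
E
python3 - <<'E'
from h import *
t=cv2.imread("pics/top0.png")[:,:,::-1];s=cv2.imread("pics/side0.png")[:,:,::-1]
B=((100,120,40),(130,255,255))
print("top barrel",blobs(t,*B,(380,235,425,280))[0]);print("side barrel",blobs(s,*B,(360,120,410,190))[0])
print("top block",blobs(t,*B,(205,165,260,200))[0])
for lo,hi in(((0,120,60),(8,255,255)),): print("red top",blobs(t,lo,hi,(205,190,260,225))[0],"side",blobs(s,lo,hi,(265,270,300,295))[0])
y=((20,120,60),(35,255,255));print("yellow",blobs(t,*y,(435,225,485,265))[0])
# dock base: greenish grey vs table
c=np.hstack([cv2.resize(t[165:290,200:270],None,fx=4,fy=4,interpolation=2),cv2.resize(t[215:290+50,365:435+55],None,fx=4,fy=4,interpolation=2)[:500]])
cv2.imwrite("pics/crop1.png",c[:,:,::-1]);print(c.shape)
E
```

```text
top barrel [(190, [391, 248, 22, 22], [399.0, 259.8]), (25, [408, 252, 6, 6], [410.6, 254.2])]
side barrel [(30, [385, 131, 5, 7], [386.8, 134.0]), (135, [371, 169, 21, 14], [380.3, 177.0])]
top block [(175, [220, 175, 19, 12], [229.0, 180.3])]
red top [(39, [226, 205, 9, 5], [230.2, 207.3])] side [(61, [282, 276, 7, 15], [284.7, 282.8])]
yellow [(207, [443, 235, 22, 22], [451.4, 246.9]), (26, [466, 238, 6, 5], [468.5, 240.2])]
(500, 780, 3)
```

View pics/crop1.png

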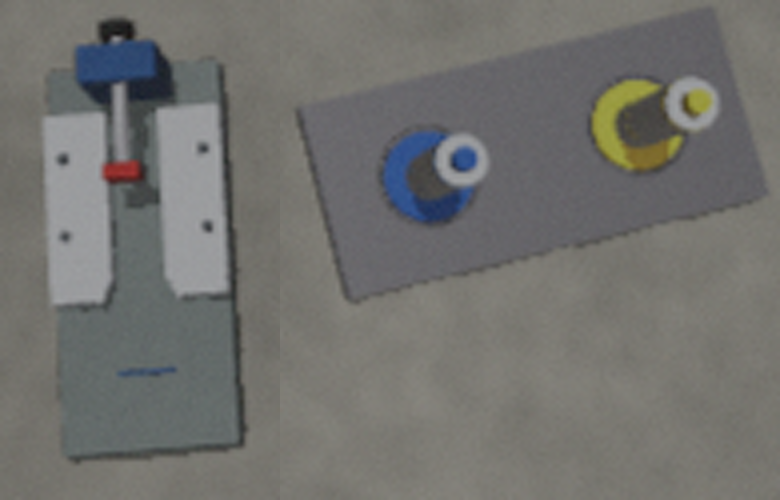

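The crop confirms the target: blue flange and blue nozzle with a white body in the left recess, at about (402,259). It also shows the plate, flared slot, red pad and block clearly.

Run:
```python
from h import *
r=lambda u,v,z:ray("top",u,v,z)
print("barrel flange",r(402,259,.017),"nozzle",r(410.6,254.2,.129),"side flange",ray("side",381.5,176,.017),"side noz",ray("side",387,134,.127))
print("spare flange",r(454,246,.017),"noz",r(468.5,240.2,.129))
g=lambda x,y:(200+x/4-.4,165+y/4-.4)
fl,fr,bl,br=[r(*g(*p),.02) for p in((70,457),(242,445),(48,70),(220,60))]
pf,pr,qb,qr=[r(*g(*p),.033) for p in((53,304),(229,294),(43,115),(219,107))]
s1=[r(*g(*p),.033) for p in((112,280),(166,280),(108,130),(158,130))]
for n,v in zip("fl fr bl br pf pr qb qr s1 s2 s3 s4".split(),[fl,fr,bl,br,pf,pr,qb,qr]+s1):print(n,v.round(4))
for a,b in((fl,fr),(fl,bl),(pf,pr),(pf,qb),(s1[0],s1[1]),(s1[2],s1[3])):print(np.linalg.norm(a-b))
yaws=[np.degrees(np.arctan2(*(b-a)[[1,0]])) for a,b in((fl,bl),(fr,br),(pf,qb),(pr,qr),(s1[0],s1[2]),(s1[1],s1[3]))]
yaws+=[np.degrees(np.arctan2(*(b-a)[[1,0]]))+90 for a,b in((fl,fr),(bl,br),(pf,pr),(qb,qr))]
print(np.round(yaws,1));yw=np.radians(np.mean(yaws));u=np.array([np.cos(yw),np.sin(yw)]);
for P,d in(((fl,fr,bl,br),5),((pf,pr,qb,qr),29.5)):
    c=np.mean(P,0)[:2]-u*d/1000;print("origin",c,np.degrees(yw))
blk=r(229,180,.070);print("block",blk);print("red",r(230.2,207.3,.069))
```

```text
barrel flange [ 0.48216006 -0.16893503  0.017     ] nozzle [ 0.48274692 -0.16770978  0.129     ] side flange [ 0.47912709 -0.16707356  0.017     ] side noz [ 0.48135031 -0.16867273  0.127     ]
spare flange [ 0.51080747 -0.27456615  0.017     ] noz [ 0.5104305  -0.27287511  0.129     ]
fl [0.434  0.2027 0.02  ]
fr [0.4419 0.1165 0.02  ]
bl [0.6327 0.2262 0.02  ]
br [0.6399 0.1368 0.02  ]
pf [0.5094 0.2131 0.033 ]
pr [0.5164 0.1248 0.033 ]
qb [0.6062 0.2243 0.033 ]
qr [0.6122 0.1343 0.033 ]
s1 [0.5222 0.1841 0.033 ]
s2 [0.5228 0.1569 0.033 ]
s3 [0.599  0.1905 0.033 ]
s4 [0.5996 0.1649 0.033 ]
0.086550348616634
0.2000753925437179
0.0886362589480137
0.0974020284420944
0.02724873923595658
0.025584760411203545
[6.7 5.9 6.6 5.7 4.8 6.  5.2 4.6 4.5 3.9]
origin [0.5321074  0.17007165] 5.3834755336901114
origin [0.53167061 0.17133867] 5.3834755336901114
block [0.6265951  0.18030977 0.07      ]
red [0.57194197 0.17506385 0.069     ]
```

>>> {"op": "step_arm", "data": {"targets": "0.4 0.34 -0.7 0.04 0 0 0.478;0.4 0.34 -0.7 0.04 0 0 0.478;0.4 0.34 -0.7 0.04 0 0 0.478;0.4 0.34 -0.7 0.04 0 0 0.478;0.4 0.34 -0.7 0.04 0 0 0.478;0.4 0.34 -0.7 0.04 0 0 0.478;0.4 0.34 -0.7 0.04 0 0 0.478;0.4 0.34 -0.7 0.04 0 0 0.478;0.4 0.34 -0.7 0.04 0 0 0.478;0.4 0.34 -0.7 0.04 0 0 0.478"}}

```text
clock: 0.93
eef_pos: [0.3092, 0.1271, 0.2515]
tool_rot: [-0.045, 0.999, -0.001, 0.0]
ft_force: [-0.3, 0.9, -0.4]
grip_width: 0.0599
grasp_force: 0.0
```

```bash
cat > st.py <<'E'
from h import *
from scipy.spatial.transform import Rotation as R
o=bot.get_obs();r=R.from_quat(o["tool_rot"]).as_matrix()
print(o["clock"],o["eef_pos"].round(4),"yaw y",np.degrees(np.arctan2(r[1,1],r[0,1])).round(2),"z",r[:,2].round(4),np.round(o["joint_pos"],2),np.round(o["ft_force"],1),np.round(o["grip_width"],4),o["grasp_force"],bot.grip_point_offset)
E
python3 st.py
```

```text
0.9333 [0.3092 0.1271 0.2515] yaw y 95.21 z [ 8.0e-04 -1.2e-03 -1.0e+00] [ 0.39 -0.1  -0.31  1.36 -0.    0.3 ] [-0.3  0.9 -0.4] 0.0599 0.0 0.0187
```

>>> {"op": "step_arm", "data": {"targets": "0.4 0.346 -0.59 -0.1 0 0 0;0.4 0.346 -0.59 -0.1 0 0 0;0.4 0.346 -0.59 -0.1 0 0 0;0.4 0.346 -0.59 -0.1 0 0 0;0.4 0.346 -0.59 -0.1 0 0 0;0.4 0.346 -0.59 -0.1 0 0 0;0.4 0.346 -0.59 -0.1 0 0 0;0.4 0.346 -0.59 -0.1 0 0 0;0.4 0.346 -0.59 -0.1 0 0 0;0.4 0.346 -0.59 -0.1 0 0 0"}}

```text
clock: 1.77
eef_pos: [0.4821, -0.1672, 0.1995]
tool_rot: [-0.045, 0.999, 0.0, -0.001]
ft_force: [0.1, 0.8, 0.3]
grip_width: 0.06
grasp_force: 0.0
```

```bash
python3 st.py
```

```text
1.7667 [ 0.4821 -0.1672  0.1995] yaw y 95.18 z [-2.1e-03  3.0e-04 -1.0e+00] [-0.33  0.28 -0.03  1.27 -0.   -0.42] [0.1 0.8 0.3] 0.06 0.0 0.0187
```

>>> {"op": "step_arm", "data": {"targets": "0.4 0 -0.002 -0.06 0 0 0;0.4 0 -0.002 -0.12 0 0 0;0.4 0 -0.002 -0.18 0 0 0;0.4 0 -0.002 -0.243 0 0 0;0.4 0 -0.002 -0.243 0 0 0;0.4 0 -0.002 -0.243 0 0 0"}}

```text
clock: 2.27
eef_pos: [0.4795, -0.1639, 0.0789]
tool_rot: [-0.048, 0.999, 0.001, -0.002]
ft_force: [1.4, -0.4, 0.5]
grip_width: 0.0596
grasp_force: 0.0
```

>>> {"op": "step_arm", "data": {"targets": "-1 0 0 0 0 0 0;-1 0 0 0 0 0 0;-1 0 0 0 0 0 0;-1 0 0 0 0 0 0;-1 0 0 0 0 0 0;-1 0 0 0 0 0 0;-1 0 0 0 0 0 0;-1 0 0 0 0 0 0"}}

```text
clock: 2.93
eef_pos: [0.4833, -0.166, 0.082]
tool_rot: [-0.047, 0.999, -0.001, 0.002]
ft_force: [-0.5, -0.3, 6.5]
grip_width: 0.0228
grasp_force: 58.4
```

```bash
python3 st.py
```

```text
2.9333 [ 0.4833 -0.166   0.082 ] yaw y 95.42 z [ 4.5e-03 -9.0e-04 -1.0e+00] [-0.33  0.37 -0.22  0.97  0.   -0.43] [-0.5 -0.3  6.5] 0.0228 58.39376091957092 0.0187
```

>>> {"op": "step_arm", "data": {"targets": "-1 0 0 0.02 0 0 0;-1 0 0 0.06 0 0 0;-1 0 0 0.12 0 0 0;-1 0 0 0.18 0 0 0;-1 0 0 0.18 0 0 0;-1 0 0 0.18 0 0 0;-1 0 0 0.18 0 0 0;-1 0 0 0.18 0 0 0"}}

```text
clock: 3.6
eef_pos: [0.4805, -0.1653, 0.1688]
tool_rot: [-0.047, 0.999, 0.0, -0.001]
ft_force: [0.5, 0.8, -1.8]
grip_width: 0.0224
grasp_force: 58.9
```

```bash
python3 st.py
python3 - <<'E'
from h import *
t=bot.camera("top");s=bot.camera("side")
c=np.hstack([cv2.resize(t[180:300,350:500],None,fx=2.6,fy=2.6,interpolation=2),cv2.resize(s[70:190,325:475],None,fx=2.6,fy=2.6,interpolation=2)])
cv2.imwrite("pics/lift.png",c[:,:,::-1])
E
```

```text
3.6 [ 0.4805 -0.1653  0.1688] yaw y 95.42 z [-2.4e-03  8.0e-04 -1.0e+00] [-0.33  0.29 -0.09  1.19  0.   -0.43] [ 0.5  0.8 -1.8] 0.0224 58.93697440624237 0.0187
```

View pics/lift.png

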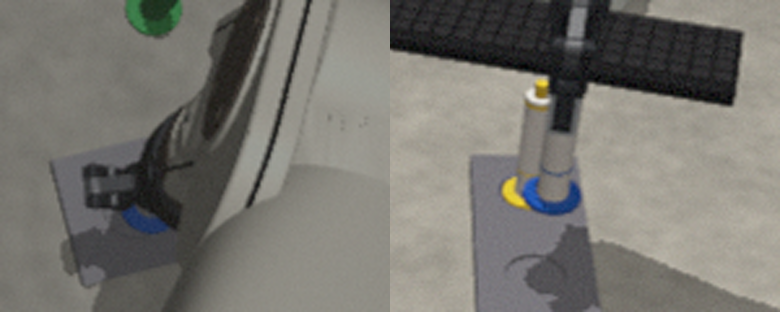

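The picture shows the barrel held upright between the fingers, its blue flange clear of the rack and the spare still standing. Next, carry it over the apron.

>>> {"op": "step_arm", "data": {"targets": "-1 -0.004 0.06 0.02 0 0 0;-1 -0.006 0.13 0.02 0 0 0;-1 -0.008 0.2 0.02 0 0 0;-1 -0.01 0.27 0.02 0 0 0;-1 -0.01 0.34 0.02 0 0 0;-1 -0.01 0.41 0.02 0 0 0;-1 -0.01 0.48 0.02 0 0 0;-1 -0.01 0.55 0.02 0 0 0;-1 -0.01 0.61 0.02 0 0 0;-1 -0.01 0.662 0.02 0 0 0"}}

```text
clock: 4.53
eef_pos: [0.4756, 0.1674, 0.1788]
tool_rot: [-0.048, 0.999, -0.0, -0.001]
ft_force: [-0.2, 0.3, -0.7]
grip_width: 0.0223
grasp_force: 59.1
```

>>> {"op": "step_arm", "data": {"targets": "-1 0 0 -0.06 0 0 0;-1 0 0 -0.06 0 0 0;-1 0 0 -0.06 0 0 0;-1 0 0 -0.06 0 0 0;-1 0 0 -0.06 0 0 0;-1 0 0 -0.06 0 0 0"}}

```text
clock: 5.03
eef_pos: [0.4774, 0.1649, 0.1509]
tool_rot: [-0.047, 0.999, 0.0, 0.001]
ft_force: [-0.4, -0.4, -0.4]
grip_width: 0.0226
grasp_force: 59.3
```

```bash
python3 st.py
python3 - <<'E'
from h import *
t=bot.camera("top");s=bot.camera("side")
B=((100,120,40),(130,255,255));print(blobs(s,*B,(300,220,420,340))[0])
c=np.hstack([cv2.resize(t[165:290,180:300],None,fx=3.2,fy=3.2,interpolation=2),cv2.resize(s[210:335,230:380],None,fx=3.2,fy=3.2,interpolation=2)])[:,:800]
c=np.ascontiguousarray(c[:,:,::-1]);cv2.imwrite("pics/dock1.png",c);cv2.imwrite("pics/s1.png",s[:,:,::-1])
E
```

```text
5.0333 [0.4774 0.1649 0.1509] yaw y 95.34 z [ 1.7e-03  6.0e-04 -1.0e+00] [ 0.33  0.3  -0.13  1.14 -0.    0.24] [-0.4 -0.4 -0.4] 0.0226 59.320271015167236 0.0187
[(340, [333, 275, 29, 25], [346.7, 289.0])]
```

View pics/dock1.png

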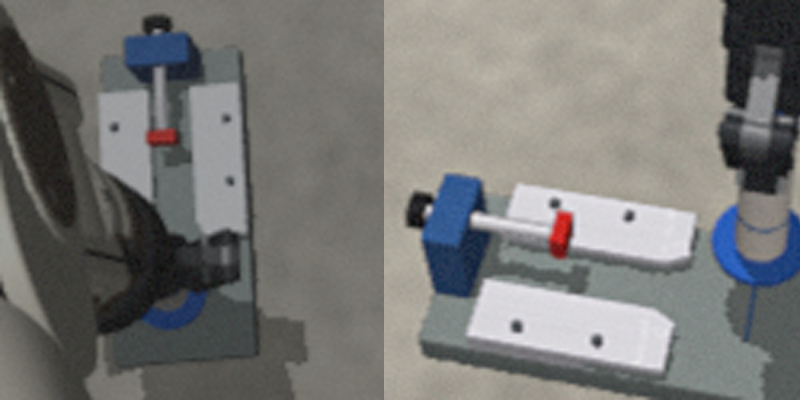

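The picture shows the barrel hanging upright over the apron with its flange above the blue line. The slot lies straight ahead and the red pad sits about mid-slot. Lower it, feeling for the floor.

>>> {"op": "step_arm", "data": {"targets": "-1 -0.002 0 -0.05 0 0 0;-1 -0.002 0 -0.09 0 0 0;-1 -0.002 0 -0.108 0 0 0;-1 -0.002 0 -0.108 0 0 0;-1 -0.002 0 -0.108 0 0 0"}}

```text
clock: 5.55
eef_pos: [0.4756, 0.1652, 0.096]
tool_rot: [-0.047, 0.999, -0.0, -0.0]
ft_force: [0.6, 0.9, -1.2]
grip_width: 0.0228
grasp_force: 59.3
```

>>> {"op": "step_arm", "data": {"targets": "-1 0 0 -0.005 0 0 0;-1 0 0 -0.008 0 0 0;-1 0 0 -0.008 0 0 0"}}

```text
clock: 5.8
eef_pos: [0.4761, 0.1656, 0.0925]
tool_rot: [-0.047, 0.999, 0.0, 0.001]
ft_force: [0.0, 0.7, -1.1]
grip_width: 0.0226
grasp_force: 59.3
```

```bash
python3 st.py
```

```text
5.8 [0.4761 0.1656 0.0925] yaw y 95.42 z [ 1.3e-03  5.0e-04 -1.0e+00] [ 0.33  0.35 -0.22  0.99  0.    0.24] [ 0.   0.7 -1.1] 0.0226 59.318976402282715 0.0187
```

>>> {"op": "step_arm", "data": {"targets": "-1 0 0 -0.002 0 0 0;-1 0 0 -0.004 0 0 0;-1 0 0 -0.004 0 0 0"}}

```text
clock: 6.05
eef_pos: [0.4759, 0.1655, 0.0902]
tool_rot: [-0.047, 0.999, 0.0, 0.0]
ft_force: [0.1, 0.2, 1.0]
grip_width: 0.0226
grasp_force: 59.6
```

>>> {"op": "step_arm", "data": {"targets": "-1 0 0 -0.002 0 0 0;-1 0 0 -0.004 0 0 0;-1 0 0 -0.004 0 0 0"}}

```text
clock: 6.3
eef_pos: [0.4763, 0.1655, 0.0901]
tool_rot: [-0.047, 0.999, 0.0, 0.001]
ft_force: [-2.9, -1.9, 12.6]
grip_width: 0.023
grasp_force: 60.9
```

Floor contact felt, with a 12.6 N reaction. Relax the grip so the barrel stands flat, then regrip.

>>> {"op": "step_arm", "data": {"targets": "-0.1 0 0 0.004 0 0 0;-0.1 0 0 0.004 0 0 0;-0.1 0 0 0.004 0 0 0;-0.1 0 0 0.004 0 0 0;-0.1 0 0 0.004 0 0 0;-0.1 0 0 0.004 0 0 0"}}

```text
clock: 6.8
eef_pos: [0.4754, 0.1654, 0.0895]
tool_rot: [-0.047, 0.999, -0.0, -0.0]
ft_force: [-0.5, 0.3, -0.0]
grip_width: 0.0385
grasp_force: 0.0
```

```bash
python3 st.py
python3 - <<'E'
from h import *
s=bot.camera("side");t=bot.camera("top")
B=((100,120,40),(130,255,255));print(blobs(s,*B,(300,220,420,340))[0])
for b in blobs(s,*B,(300,220,420,340))[0]:
    x,y,w,h=b[1];
    if b[0]>100: print(ray("side",x+w/2-.5,y+h/2-.5,.0235))
c=np.hstack([cv2.resize(t[165:290,180:300],None,fx=3.2,fy=3.2,interpolation=2),cv2.resize(s[210:335,250:380],None,fx=3.2,fy=3.2,interpolation=2)])[:,:800]
cv2.imwrite("pics/dock2.png",c[:,:,::-1])
E
```

```text
6.8 [0.4754 0.1654 0.0895] yaw y 95.42 z [-6.e-04 -2.e-04 -1.e+00] [ 0.33  0.36 -0.23  0.99 -0.    0.24] [-0.5  0.3 -0. ] 0.0385 0.0 0.0187
[(310, [332, 296, 28, 24], [345.3, 309.7])]
[0.47403046 0.16522797 0.0235    ]
```

View pics/dock2.png

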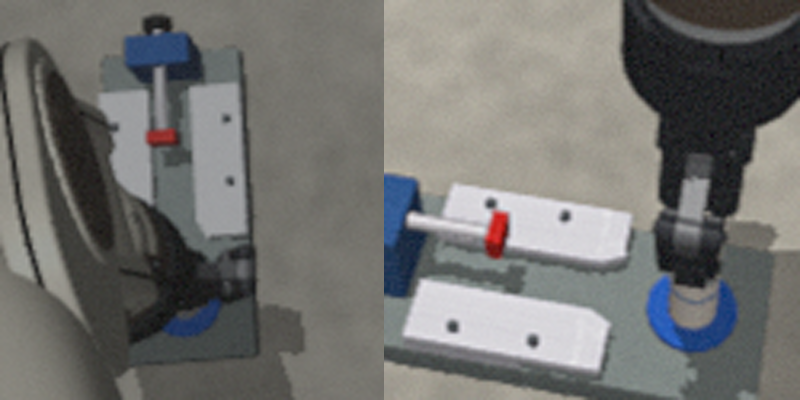

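>>> {"op": "step_arm", "data": {"targets": "-1 0 0 0 0 0 0;-1 0 0 0 0 0 0;-1 0 0 0 0 0 0;-1 0 0 0 0 0 0;-1 0 0 0 0 0 0;-1 0 0 0 0 0 0"}}

```text
clock: 7.4
eef_pos: [0.4756, 0.1654, 0.0898]
tool_rot: [-0.047, 0.999, -0.0, -0.0]
ft_force: [1.1, -0.5, 0.5]
grip_width: 0.0228
grasp_force: 58.7
```

```bash
python3 st.py
```

```text
7.4 [0.4756 0.1654 0.0898] yaw y 95.42 z [-0. -0. -1.] [ 0.33  0.36 -0.23  0.99 -0.    0.24] [ 1.1 -0.5  0.5] 0.0228 58.69481027126312 0.0187
```

The barrel stands flat on the apron between the fingers, in line with the slot, and is regripped. Slide it into the flare.

>>> {"op": "step_arm", "data": {"targets": "-1 0.008 0.0008 0 0 0 0;-1 0.016 0.0015 0 0 0 0;-1 0.024 0.0023 0 0 0 0;-1 0.032 0.003 0 0 0 0;-1 0.04 0.0038 0 0 0 0;-1 0.048 0.0045 0 0 0 0;-1 0.056 0.0053 0 0 0 0;-1 0.064 0.006 0 0 0 0;-1 0.072 0.0068 0 0 0 0;-1 0.072 0.0068 0 0 0 0"}}

```text
clock: 8.23
eef_pos: [0.5128, 0.169, 0.0898]
tool_rot: [-0.047, 0.999, 0.0, 0.001]
ft_force: [0.4, -0.7, -0.2]
grip_width: 0.0226
grasp_force: 58.8
```

```bash
python3 st.py
```

```text
8.2333 [0.5128 0.169  0.0898] yaw y 95.4 z [ 1.2e-03  2.0e-04 -1.0e+00] [ 0.32  0.42 -0.13  1.02 -0.    0.22] [ 0.4 -0.7 -0.2] 0.0226 58.83561551570892 0.0187
```

>>> {"op": "step_arm", "data": {"targets": "-1 0.005 0.0005 0 0 0 0;-1 0.01 0.001 0 0 0 0;-1 0.015 0.0015 0 0 0 0;-1 0.02 0.002 0 0 0 0;-1 0.024 0.0023 0 0 0 0;-1 0.024 0.0023 0 0 0 0"}}

```text
clock: 8.73
eef_pos: [0.524, 0.1701, 0.0898]
tool_rot: [-0.047, 0.999, 0.0, 0.0]
ft_force: [-1.2, -0.4, -0.0]
grip_width: 0.0225
grasp_force: 58.9
```

>>> {"op": "step_arm", "data": {"targets": "-1 0.005 0.0005 0 0 0 0;-1 0.01 0.001 0 0 0 0;-1 0.015 0.0015 0 0 0 0;-1 0.02 0.002 0 0 0 0;-1 0.024 0.0023 0 0 0 0;-1 0.024 0.0023 0 0 0 0"}}

```text
clock: 9.23
eef_pos: [0.5362, 0.1713, 0.0898]
tool_rot: [-0.047, 0.999, 0.0, 0.0]
ft_force: [-0.6, 1.3, 0.4]
grip_width: 0.0225
grasp_force: 59.0
```

```bash
python3 st.py
python3 - <<'E'
from h import *
s=bot.camera("side")
c=cv2.resize(s[200:340,230:380],None,fx=4,fy=4,interpolation=2)
cv2.imwrite("pics/slot.png",c[:,:,::-1])
E
```

```text
9.2333 [0.5362 0.1713 0.0898] yaw y 95.42 z [ 5.e-04  4.e-04 -1.e+00] [ 0.31  0.46 -0.06  1.05  0.    0.21] [-0.6  1.3  0.4] 0.0225 59.03356432914734 0.0187
```

View pics/slot.png

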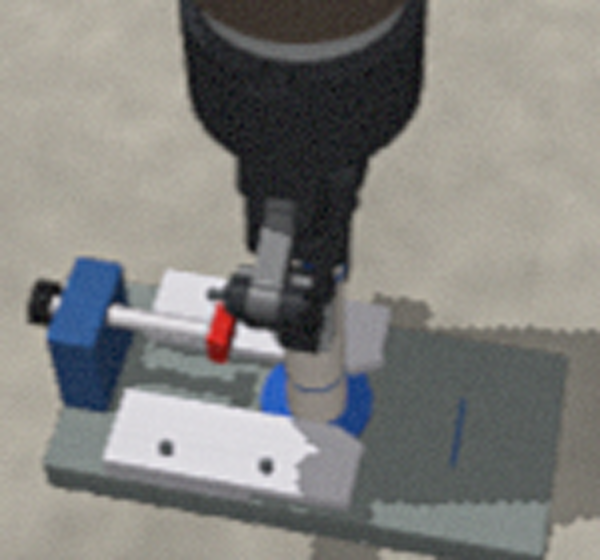

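The flange is under the plate and the barrel is in the slot, with the red pad still ahead of it. Approach, then feel for the stop.

>>> {"op": "step_arm", "data": {"targets": "-1 0.005 0.0005 0 0 0 0;-1 0.01 0.001 0 0 0 0;-1 0.015 0.0015 0 0 0 0;-1 0.02 0.0019 0 0 0 0;-1 0.024 0.0023 0 0 0 0;-1 0.024 0.0023 0 0 0 0"}}

```text
clock: 9.78
eef_pos: [0.5482, 0.1725, 0.0898]
tool_rot: [-0.047, 0.999, 0.0, 0.0]
ft_force: [-0.7, 2.4, 1.2]
grip_width: 0.0225
grasp_force: 59.1
```

>>> {"op": "step_arm", "data": {"targets": "-1 0.002 0.0002 0 0 0 0;-1 0.004 0.0004 0 0 0 0;-1 0.004 0.0004 0 0 0 0"}}

```text
clock: 10.03
eef_pos: [0.5496, 0.1726, 0.0898]
tool_rot: [-0.047, 0.999, 0.0, -0.0]
ft_force: [-2.5, 2.1, 1.4]
grip_width: 0.0221
grasp_force: 59.0
```

>>> {"op": "step_arm", "data": {"targets": "-1 0.002 0.0002 0 0 0 0;-1 0.003 0.0003 0 0 0 0;-1 0.003 0.0003 0 0 0 0"}}

```text
clock: 10.28
eef_pos: [0.551, 0.1727, 0.0899]
tool_rot: [-0.047, 0.999, 0.0, -0.0]
ft_force: [-2.7, 1.4, 3.8]
grip_width: 0.0223
grasp_force: 59.0
```

>>> {"op": "step_arm", "data": {"targets": "-1 0.001 0.0001 0 0 0 0;-1 0.002 0.0004 0 0 0 0;-1 0.002 0.0004 0 0 0 0"}}

```text
clock: 10.53
eef_pos: [0.5523, 0.1729, 0.0898]
tool_rot: [-0.047, 0.999, 0.0, 0.0]
ft_force: [-2.7, 2.1, 1.7]
grip_width: 0.0221
grasp_force: 59.0
```

>>> {"op": "step_arm", "data": {"targets": "-1 0.001 0.0001 0 0 0 0;-1 0.002 0.0004 0 0 0 0;-1 0.002 0.0004 0 0 0 0"}}

```text
clock: 10.78
eef_pos: [0.5532, 0.173, 0.0898]
tool_rot: [-0.047, 0.999, -0.0, 0.0]
ft_force: [-3.5, 1.5, 2.5]
grip_width: 0.0224
grasp_force: 59.1
```

>>> {"op": "step_arm", "data": {"targets": "-1 0.001 0.0001 0 0 0 0;-1 0.002 0.0003 0 0 0 0;-1 0.002 0.0003 0 0 0 0"}}

```text
clock: 11.03
eef_pos: [0.5546, 0.1732, 0.0898]
tool_rot: [-0.047, 0.999, -0.0, 0.0]
ft_force: [-1.9, 1.7, 1.7]
grip_width: 0.0229
grasp_force: 59.0
```

>>> {"op": "step_arm", "data": {"targets": "-1 0.001 0.0001 0 0 0 0;-1 0.002 0.0003 0 0 0 0;-1 0.002 0.0003 0 0 0 0"}}

```text
clock: 11.28
eef_pos: [0.5553, 0.1732, 0.0898]
tool_rot: [-0.047, 0.999, -0.0, 0.0]
ft_force: [-3.6, 1.1, 2.7]
grip_width: 0.0228
grasp_force: 59.1
```

```bash
python3 st.py
python3 - <<'E'
from h import *
s=bot.camera("side");cv2.imwrite("pics/c2.png",cv2.resize(s[240:310,260:340],None,fx=7,fy=7,interpolation=2)[:,:,::-1])
E
```

```text
11.2833 [0.5553 0.1732 0.0898] yaw y 95.42 z [ 4.e-04 -2.e-04 -1.e+00] [ 0.3   0.49 -0.    1.07 -0.    0.21] [-3.6  1.1  2.7] 0.0228 59.052491784095764 0.0187
```

View pics/c2.png

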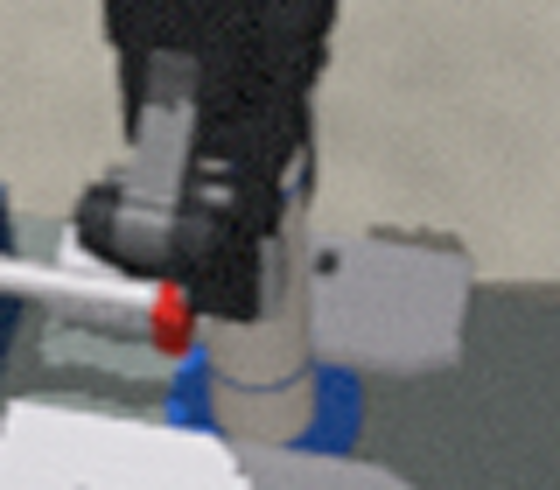

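The red face (column ~193) and the barrel's edge (~212) are still roughly 4 mm apart, so continue gently.

>>> {"op": "step_arm", "data": {"targets": "-1 0.001 0.0001 0 0 0 0;-1 0.003 0.0003 0 0 0 0;-1 0.003 0.0003 0 0 0 0"}}

```text
clock: 11.58
eef_pos: [0.5568, 0.1734, 0.0898]
tool_rot: [-0.047, 0.999, -0.0, 0.0]
ft_force: [-2.9, 1.3, 2.6]
grip_width: 0.0227
grasp_force: 59.1
```

>>> {"op": "step_arm", "data": {"targets": "-1 0.001 0.0001 0 0 0 0;-1 0.002 0.0003 0 0 0 0;-1 0.002 0.0003 0 0 0 0"}}

```text
clock: 11.83
eef_pos: [0.557, 0.1734, 0.0898]
tool_rot: [-0.047, 0.999, -0.0, -0.001]
ft_force: [-4.9, 0.5, 4.4]
grip_width: 0.0226
grasp_force: 59.1
```

>>> {"op": "step_arm", "data": {"targets": "-1 0.001 0.0001 0 0 0 0;-1 0.0015 0.0001 0 0 0 0;-1 0.0015 0.0001 0 0 0 0"}}

```text
clock: 12.08
eef_pos: [0.5571, 0.1734, 0.0898]
tool_rot: [-0.047, 0.999, -0.0, -0.001]
ft_force: [-6.0, -0.1, 5.9]
grip_width: 0.0228
grasp_force: 59.1
```

Advance has stopped at TCP x ≈ 0.557 (axis at dock x ≈ 25 mm, as estimated) with the force rising. One more small nudge to confirm, then release.

>>> {"op": "step_arm", "data": {"targets": "-1 0.001 0.0001 0 0 0 0;-1 0.001 0.0001 0 0 0 0;-1 0.001 0.0001 0 0 0 0"}}

```text
clock: 12.33
eef_pos: [0.5571, 0.1734, 0.0898]
tool_rot: [-0.047, 0.999, -0.0, -0.002]
ft_force: [-7.8, 0.6, 5.8]
grip_width: 0.0226
grasp_force: 59.2
```

>>> {"op": "step_arm", "data": {"targets": "-0.1 0 0 0 0 0 0;-0.1 0 0 0 0 0 0;-0.1 0 0 0 0 0 0;-0.1 0 0 0 0 0 0;-0.1 0 0 0 0 0 0;-0.1 0 0 0 0 0 0"}}

```text
clock: 12.83
eef_pos: [0.5591, 0.1736, 0.0897]
tool_rot: [-0.047, 0.999, -0.0, 0.0]
ft_force: [0.6, 0.6, 0.7]
grip_width: 0.0386
grasp_force: 0.0
```

```bash
python3 st.py
python3 - <<'E'
from h import *
s=bot.camera("side");cv2.imwrite("pics/c3.png",cv2.resize(s[240:310,260:340],None,fx=7,fy=7,interpolation=2)[:,:,::-1])
E
```

```text
12.8333 [0.5591 0.1736 0.0897] yaw y 95.41 z [ 4.e-04 -2.e-04 -1.e+00] [ 0.3   0.5   0.01  1.08 -0.    0.21] [0.6 0.6 0.7] 0.0386 0.0 0.0187
```

View pics/c3.png

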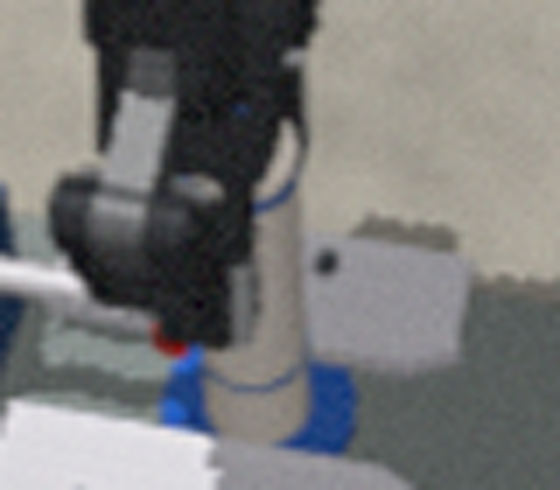

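Released; the barrel stands with the pad at its edge. Retreat straight up, then away, and check.

>>> {"op": "step_arm", "data": {"targets": "0.1 -0.002 0 0.04 0 0 0;0.1 -0.002 0 0.1 0 0 0;0.1 -0.002 0 0.17 0 0 0;0.1 -0.002 0 0.24 0 0 0;0.1 -0.002 0 0.3 0 0 0;0.1 -0.3 0 0.3 0 0 0;0.1 -0.4 0 0.3 0 0 0;0.1 -0.4 -0.1 0.3 0 0 0;0.1 -0.4 -0.2 0.3 0 0 0;0.1 -0.4 -0.2 0.3 0 0 0"}}

```text
clock: 13.72
eef_pos: [0.3777, 0.0958, 0.2397]
tool_rot: [-0.049, 0.999, -0.0, 0.0]
ft_force: [1.0, -1.6, 1.1]
grip_width: 0.0469
grasp_force: 0.0
```

>>> {"op": "step_arm", "data": {"targets": "0.1 0 -0.4 0 0 0 0;0.1 0 -0.4 0 0 0 0;0.1 0 -0.4 0 0 0 0;0.1 0 -0.4 0 0 0 0;0.1 0 -0.4 0 0 0 0;0.1 0 -0.4 0 0 0 0"}}

```text
clock: 14.22
eef_pos: [0.3795, -0.109, 0.2401]
tool_rot: [-0.043, 0.999, -0.002, 0.001]
ft_force: [-0.4, -0.3, 0.1]
grip_width: 0.0469
grasp_force: 0.0
```

```bash
python3 st.py
python3 - <<'E'
from h import *
s=bot.camera("side");t=bot.camera("top")
B=((100,120,40),(130,255,255))
print("side blue",blobs(s,*B,(265,220,340,330))[0]);print("top blue",blobs(t,*B,(205,190,265,240))[0])
for b in blobs(t,*B,(205,190,265,240))[0]:
    w=ray("top",*b[2],.137)[:2]-[.5318,.1707];c,n=np.cos(.094),np.sin(.094);print("as nozzle, dock xy",c*w[0]+n*w[1],c*w[1]-n*w[0])
a=cv2.resize(s[225:310,245:345],None,fx=4.5,fy=4.5,interpolation=2)
b=cv2.resize(t[170:255,200:270],None,fx=4.5,fy=4.5,interpolation=2)
cv2.imwrite("pics/fin.png",np.hstack([a,b])[:,:,::-1])
E
```

```text
14.2167 [ 0.3795 -0.109   0.2401] yaw y 94.95 z [ 0.0014 -0.0029 -1.    ] [-0.28  0.03 -0.22  1.32 -0.   -0.36] [-0.4 -0.3  0.1] 0.0469 0.0 0.0187
side blue [(52, [291, 254, 6, 10], [293.5, 258.2]), (56, [283, 289, 7, 13], [286.1, 295.9]), (80, [301, 292, 10, 13], [306.4, 298.3])]
top blue [(25, [222, 208, 6, 6], [224.9, 210.1]), (17, [236, 209, 4, 6], [237.7, 211.0]), (66, [228, 222, 13, 8], [233.5, 226.2])]
as nozzle, dock xy 0.023147329851805214 -0.0014199269951648648
as nozzle, dock xy 0.019783016681030816 -0.02470682561082379
as nozzle, dock xy -0.007626441546459918 -0.015939302442527756
```

View pics/fin.png

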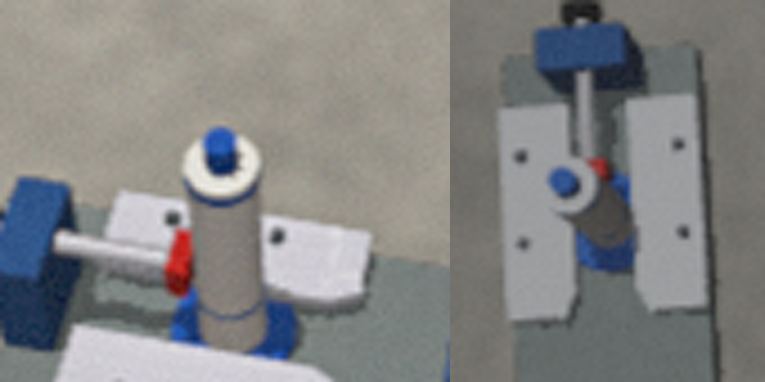

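The side view shows the barrel upright with its flange under both plates and the red pad touching its wall. The nozzle centroid puts the axis at dock x of about 23–25 mm, which agrees with the contact position. The arm is clear.

```bash
python3 -c "
from workcell import bot
print(bot.job_done())"
```

```text
the job is handed in; nothing more can be done
None
```

The blue-flanged barrel stands upright in the dock with its flange under the plate, against the red stop (pushed with about 8 N) and released; I left the yellow-flanged barrel in its rack, and handed the job in at about 14 s.

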